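# Open and park the drop guard of a pellet press

## Robot

A 6-joint arm with a two-finger parallel gripper is mounted at the origin on the work surface; the furniture and walls round the work are solid. World frame = base frame: x ahead of the robot, y to its left, z up, the work surface at z = 0. Lengths are in m, angles in rad, forces in N, time in s.
With the tool pointing down it reaches from about 0.425 to 0.95 m from the base axis. Payload 3.5 kg.
Tool frame: the origin (TCP) lies between the finger pads; the fingertips stand 19 mm ahead of it and the grasp point (between the pads) is the TCP; z points along the fingers, y is the line along which they close (so a half turn about z gives the same grasp; the last joint's range is limited). The gripper opens to 85 mm and grips with 20 to 120 N. Pads are 22 mm wide; open, the fingers measure 114 mm over their backs; the gripper's body (76 mm by 85 mm) begins 54 mm behind the grasp point. The pads swing forward as they close: fully open they stand 13 mm farther back than shut.
Start: joints at [-1.424, 0.286, 1.577, -0, 1.279, -0.15], TCP at [0.197, -0.645, 0.25] pointing down, gripper open.
Joint ranges: [-2.77, 2.77], [-0.9, 2.22], [0.21, 2.48], [-1.53, 4.67], [0.24, 2.81], [-2.84, 2.84]. Speed limits (rad/s): [2.79, 2.79, 3.14, 3.14, 3.14, 3.14].

## Interface

Orientations are given as a unit quaternion [x, y, z, w].
In Python, from plant import get_state, cams, ctrl gives the robot as it stands. The module is installed in compiled form; this text tells all that it offers.
- The arm moves only by the tool jog_arm, never from a script. Its argument "deltas" is text: rows parted by semicolons, each of 6 numbers parted by spaces: the shift along the world's x, y, z normalised to -1 to 1, where 1 is 0.02 m, then the turn, a rotation vector about the world's x, y, z normalised to -1 to 1, where 1 is 0.1 rad. In form: x y z ax ay az; .... A call has 1 to 20 rows; each row shifts and turns the commanded pose from where the row before left it; what a row does not reach is not made up. A row lasts 1/8 s, in which the tool goes at most 62.5 mm and 10.7 degrees, less where a joint would pass 70% of its speed; a pose out of reach is approached as far as the arm can. A call with a number of a shift or a turn outside -1 to 1 is refused whole. A call with a gripper value outside its range is refused whole. "gripper" is the opening, from 0 (shut) to 1 (fully open), set as the call begins (left out, the last holds). The fingers move at their own pace and stop on an object; "squeeze" is the grip in N (left out, the last holds). Time passes only in rows, so rows that do not move let the fingers close. It gives the time, the measured TCP pose, the force, the opening and the grip force at its end, in the units of the state.
- get_state(): the state, without advancing time (a new reading comes with each control period).
- cams.read_camera(name): name is "scene" or "top" or "wrist"; returns a dict with "color" (420x560x3 uint8, blue, green, red), "vfov" (degrees; the focal length in pixels is half the picture's height over the tangent of half this angle, whatever the lens; pixels are square), "cx", "cy" (the principal point, pixels), "distortion" ([k1, k2, p1, p2, k3] as OpenCV has them; the pictures are not rectified), "rvec" (rotation vector, rad) and "tvec" (3), from world to camera coordinates, as OpenCV has them. Camera axes: x right, y down, z forward; pixel columns grow to the right and rows downward; lengths in m; the calibration is good to about 2 mm. A picture is of the moment at which its call begins. There is no depth.
- ctrl.sign_off(): hands the job in; it is judged then, once.
The state is a dict: "time": time; "qpos": joint angles; "dq": joint speeds; "joint_efforts": joint torques, N m; "eef_pos": TCP position; "tcp_rot": TCP orientation; "contact_force": force on the tool from outside, world axes, zero at the start; "wrist_torque": the same for the moment, N m; "opening": opening from 0.0 (shut) to 1.0 (fully open); "finger_force": force on a finger pad.
Only numpy, scipy, OpenCV 4.12 (cv2) and the standard library are available. Lean on these libraries where they do the work, as an engineer would, in place of code of your own. Each camera call takes 0.05 s, during which the arm holds its last target. There are 200 camera calls.

## Task

Open the pellet press for loading: turn the small hold-down tab well aside, then lift the clear drop guard by the black knob on its slotted stay bar, feel for the place where the bar's notch goes over the stud on the press, and let the guard down onto it so that it hangs there by itself when you let go. Do not force the bar against the stud, do not let the guard drop, and leave the glassware and other things around the press undisturbed.

Things in the scene. Friction and masses are not known exactly. Their poses are not given: they have to be found in the camera images.
- press: White pellet press, fixed on the bench. Origin: on the bench, mid-width; its x to the back, y to its left, z up; it faces its -x. Below, (x, y, z) in m are in this frame. Base x -0.100..0.030, y -0.100..0.100, top z 0.026. Crown (upper beam) x -0.085..0.025, y -0.078..0.078, z 0.200..0.245; a spoked hub on it reaches z 0.273 within 0.046 of (-0.020, 0). Guide channels end at z 0.165.
- crown_front (a point): Middle of the crown's front face, (-0.085, 0, 0.2225). Here the stay stud, a steel pin 9 mm thick with a 16 mm head, stands out forwards to x -0.102 at y 0, through the bar's slot. Its height is set differently on each press, z 0.203 to 0.227, is not measured and does not change in use: find it by feel or eye. A 40 mm gauge, 12 mm deep, is at y 0.056.
- guard (a joint): Rise of the clear drop guard (131 x 73 mm sheet with aluminium rails at top and bottom) in m: 0 closed, at most 0.095. It slides straight up in two channels and falls if let go. Guard with bar weighs 0.54 to 0.79 kg, friction about 1 N. Under the tab it can rise only 3 mm. Lifted until the stud stops it, it reads 0.069 to 0.093; hung on the stud, 0.045 to 0.069.
- stay_bar (a joint): Lean of the slotted steel stay bar to the press's right (-y), rad: 0 upright, -0.05 to 0.26, almost no friction. 6 mm thick, 237 mm long, upright plane at x -0.094. Along its middle a slot 13 mm wide, from 0.0925 to 0.197 above its pivot, always holds the stud, so it can lean only about 0.02 until the stud is at the notch's mouth. Properly hooked it leans 0.14 to 0.20.
- bar_plate: The slotted bar itself. Origin: its pivot on the guard's bottom rail, (-0.094, 0, 0.037 + guard joint). Bar coordinates: v to its left, w along it upwards, in m from here; they lean with the bar (its own y and z axes). It must not be forced: at most 40 N between bar and stud at any moment, in lifting to the stop, leaning over or letting down.
- slot_foot (a point): Lower end of the bar's slot, bar w 0.0925. Lifting is stopped when this meets the stud from below (stud centre then at w 0.097). The middle of the notch's mouth is 8 mm above that, so the guard must come back down 8 mm (within 3 mm) before the bar can be leaned over.
- notch_mouth (a point): Middle of the opening from slot to notch, bar (v 0.010, w 0.105), 15 mm high (w 0.0975 to 0.1125), to the left of the slot under a 7 mm wide rounded lip (v 0.0065 to 0.0135). With the stud level with it, leaning the bar right by 0.19 rad brings the stud past the lip, under the notch.
- notch_roof (a point): Roof of the notch, bar (v 0.020, w 0.1235): the closed top of a pocket 13 mm wide (v 0.0135 to 0.0265) that rises 11 mm beyond the lip. Once the stud is past the lip, letting the guard down about 14 mm seats the roof on the stud, which then carries guard and bar and cannot slip back.
- bar_knob (a point): Middle of the black knob by which bar and guard are lifted: a cylinder 24 mm thick, 36 mm long, axis along the press's x, in front of the bar, 0.207 m up the bar from its pivot; at (-0.124, 0, 0.244) when closed. The bar's face is 27 mm behind this point. Taken from above, fingers closing along the press's y, it can turn between the fingers.
- hold_tab (a joint): Turn of the L-shaped steel hold-down tab about its upright pivot at (-0.083, -0.080), rad. At 0 to 0.3 its arm lies over the right end of the guard's top rail and keeps the guard down. It grows as its thumb lever swings outwards to the press's right; the rail is clear from 0.55, turned well aside is 0.8 or more, it stops at 1.45. It stays where left (friction 0.05 N m).
- tab_post (a point): Middle of the black upright post on the end of the tab's thumb lever: 12 mm thick, z 0.112 to 0.142 (top of the lever to top of the post), 55 mm from the tab's pivot. At tab joint a it is at (-0.083 - 0.055 cos a, -0.080 - 0.055 sin a, 0.129): at 0 the lever points to the front.
- pill_tin: Bystander: low round metal tin, 47 mm across, 21 mm high, in front of the press on its left; origin at the centre of its underside.
- petri_dish: Bystander: glass petri dish, 54 mm across, 13 mm high, in front of the press on its right; origin at the centre of its underside.
- dropper_bottle: Bystander: amber dropper bottle, 30 mm across, 92 mm high, right of the press; origin at the centre of its underside, z axis up.
- stopper_flask: Bystander: clear round flask with a glass stopper, 62 mm across, 104 mm high, left of the press; origin at the centre of its underside, z axis up. Above it, left of the press, hangs the round black mouth of the extractor hood, an upright disc across the bench at world y 0.21, x 0.45 to 0.74, z 0.14 to 0.43, its black duct behind it at greater y: keep the arm out of it.

How it is judged:
By the outcome, as a careful person would: the job done as asked, in the order asked, and still so for the second after the job is handed in, with the robot touching nothing.
It also fails if it takes over 51 s, if anything falls off the work surface, if the arm or the gripper's body presses on something with over 40 N, if the wrist force passes 120 N, or if a joint passes its speed limit or range.

## Working session

There is one attempt and no reset: what is moved stays moved. The work goes in short steps, Python scripts to look and compute and a tool call to move; the robot and the scene stay as the last step left them, time stands still between calls to the robot, and variables do not carry over. Pictures are saved under pics/ and viewed, at most 10 in all, crops included, and the job is handed in when it is done.

Besides the shell and the picture viewer there is one more tool, called after "Call:" as a command line: name --argument value ..., lists and objects as JSON in quotes. jog_arm: Moves the arm, as the interface text tells. Its arguments: {"type":"object","properties":{"deltas":{"type":"string"},"gripper":{"type":"number"},"squeeze":{"type":"number"}},"required":["deltas"]}

```bash
mkdir -p pics; cat > h.py <<'E'
import numpy as np, cv2
from plant import get_state, cams, ctrl
def cam(n):
    c=cams.read_camera(n); f=c["color"].shape[0]/2/np.tan(np.radians(c["vfov"])/2)
    c["K"]=np.array([[f,0,c["cx"]],[0,f,c["cy"]],[0,0,1.]]); c["D"]=np.array(c["distortion"],float)
    c["R"]=cv2.Rodrigues(np.array(c["rvec"],float))[0]; c["t"]=np.array(c["tvec"],float).ravel(); return c
def ray(c,p):
    u=cv2.undistortPoints(np.array([[p]],float),c["K"],c["D"]).ravel()
    d=c["R"].T@np.array([u[0],u[1],1]); return -c["R"].T@c["t"], d/np.linalg.norm(d)
def plane(c,p,z):
    o,d=ray(c,p); return o+d*(z-o[2])/d[2]
def tri(rs):
    A=sum(np.eye(3)-np.outer(d,d) for o,d in rs); b=sum((np.eye(3)-np.outer(d,d))@o for o,d in rs)
    x=np.linalg.solve(A,b); return x,[np.linalg.norm((np.eye(3)-np.outer(d,d))@(x-o)) for o,d in rs]
def proj(c,X):
    return cv2.projectPoints(np.array(X,float).reshape(-1,3),np.array(c["rvec"],float),c["t"],c["K"],c["D"])[0].reshape(-1,2)
def st():
    s=get_state(); print({k:np.round(v,4).tolist() for k,v in s.items()})
E
python3 - <<'E'
from h import *
import pickle
for n in ["scene","top","wrist"]:
    c=cam(n); cv2.imwrite(f"pics/{n}0.png",c["color"]); pickle.dump(c,open(f"{n}0.pkl","wb"))
    print(n,-c["R"].T@c["t"],c["R"][2],c["vfov"])
a=cv2.imread("pics/scene0.png");b=cv2.imread("pics/top0.png")
st()
E
```

```text
scene [-0.00543672  0.42375607  0.89007856] [ 0.53247428 -0.43790953 -0.7243662 ] 47.83093501293864
top [ 0.42670202 -0.0245277   0.99130758] [ 0.10103254  0.02855273 -0.99447331] 52.2311000589961
wrist [ 0.26416189 -0.62476851  0.37235735] [-0.262814   -0.07994437 -0.96152883] 70.64382504187229
{'time': 0.15, 'qpos': [-1.424, 0.287, 1.5779, 0.0, 1.2786, -0.15], 'dq': [0.0, -0.0014, -0.0046, 0.0018, -0.0, 0.0001], 'joint_efforts': [-0.0005, -40.6602, -29.3142, -0.0002, 0.004, 0.0], 'eef_pos': [0.1974, -0.645, 0.2492], 'tcp_rot': [0.989, 0.1479, 0.0, -0.001], 'contact_force': [0.8601, -0.4483, 0.7935], 'wrist_torque': [-0.0363, -0.0125, -0.0061], 'finger_force': 0.0, 'opening': 0.9999}
```

View pics/scene0.png

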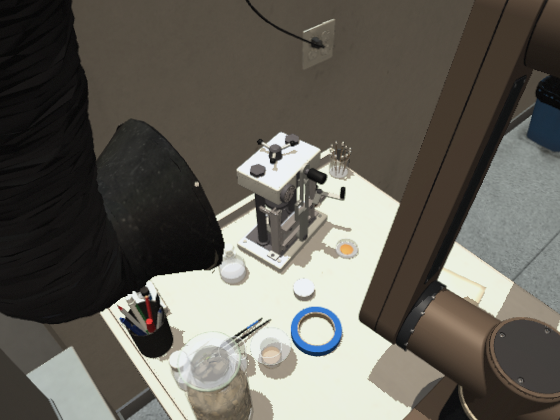

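View pics/top0.png

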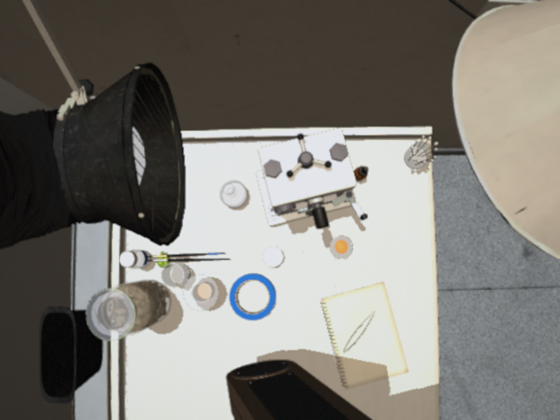

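The scene view shows the press around (285,195), with the black knob at about (316,176) and the tab post at about (342,193). In the top view the crown is at (307,170), the knob at (320,215) and the post at (364,216). I'll enlarge both.

```bash
python3 - <<'E'
from h import *
a=cv2.imread("pics/scene0.png")[130:270,225:365];b=cv2.imread("pics/top0.png")[120:260,245:385]
z=lambda i:cv2.resize(i,(400,400),interpolation=cv2.INTER_CUBIC)
out=np.hstack([z(a),z(b)]); 
cv2.imwrite("pics/crop1.png",out)
for n in ["scene","top"]:
    im=cv2.imread(f"pics/{n}0.png"); m=(im.max(2)<45).astype(np.uint8)
    k,l,s,c=cv2.connectedComponentsWithStats(m)
    for i in range(1,k):
        if s[i,4]>8 and 230<c[i,0]<380 and 120<c[i,1]<260: print(n,s[i],c[i].round(1))
E
```

```text
scene [257 139   6   6  22] [259.2 141.4]
scene [290 141   8   5  24] [293.2 142.9]
scene [270 152  11  11  50] [275.8 157.3]
scene [306 168  20  16 171] [315.9 175.9]
scene [251 173  13   4  19] [257.2 174.4]
scene [297 173   2   6  10] [297.5 175.5]
scene [341 187   4  11  37] [342.3 191.9]
scene [277 189  19  22 107] [290.6 202.6]
scene [255 194  17  48 342] [260.8 218.5]
top [298 135   5   4  14] [299.9 136.4]
top [326 162   4   5  16] [327.5 164. ]
top [303 164   9   3   9] [307.  165.4]
top [361 168   6   7  22] [363.4 170.9]
top [288 172   4   4  12] [289.4 173.7]
top [312 208  16  20 142] [319.7 217.7]
```

View pics/crop1.png

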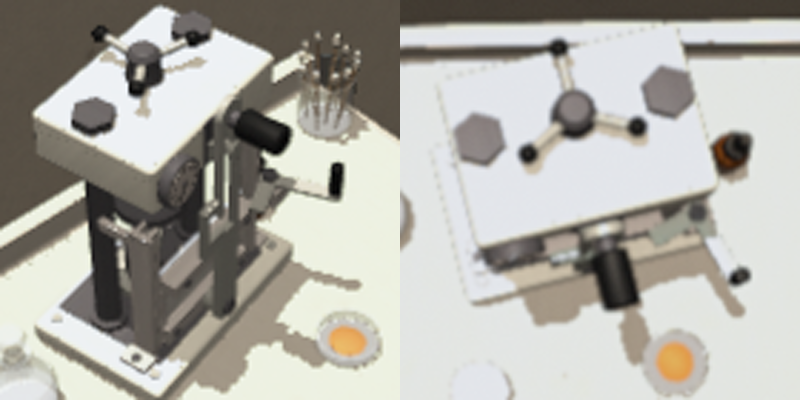

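The crop shows the crown corners clearly in both views, the knob in front with its axis along press x, the post at the end of the white lever, and the petri dish (orange contents) in front-right.

```bash
python3 - <<'E'
from h import *
import pickle
S=pickle.load(open("scene0.pkl","rb"));T=pickle.load(open("top0.pkl","rb"))
k=140/400
s=lambda x,y:(225+x*k-.3,130+y*k-.3); t=lambda x,y:(245+(x-400)*k-.3,120+y*k-.3)
P={"BL":(s(37,113),t(438,83)),"FL":(s(155,160),t(481,246)),"FR":(s(270,56),t(715,190)),"BR":(s(160,7),t(679,27))}
C={}
for n,(a,b) in P.items():
    x,e=tri([ray(S,a),ray(T,b)]); C[n]=plane(T,b,.245)
    print(n,x.round(4),np.round(e,4),C[n].round(4),plane(S,a,.245).round(4))
for n,a,b in [("knob",(315.9,175.9),(319.7,217)),("post",(342.5,192.5),(364,216.3))]:
    x,e=tri([ray(S,a),ray(T,b)]); print(n,x.round(4),np.round(e,4))
ctr=sum(C.values())/4; vx=(C["BL"]-C["FL"]+C["BR"]-C["FR"])/2; vy=(C["BL"]-C["BR"]+C["FL"]-C["FR"])/2
print("sizes",np.linalg.norm(vx),np.linalg.norm(vy))
y1=np.arctan2(vx[1],vx[0]);y2=np.arctan2(-vy[0],vy[1]);print("yaw",y1,y2)
yaw=(110*y1+156*y2)/266; R=np.array([[np.cos(yaw),-np.sin(yaw)],[np.sin(yaw),np.cos(yaw)]])
o=ctr[:2]-R@[-.03,0]; print("origin",o,yaw)
W=lambda p:np.r_[R@np.array(p[:2])+o,p[2]]
for n,p in dict(knob=(-.124,0,.244),post=(-.138,-.08,.129),pivot=(-.083,-.08,.112)).items():
    w=W(p);print(n,w.round(4),proj(S,w).round(1),proj(T,w).round(1))
E
```

```text
BL [0.6111 0.0348 0.2443] [0.0024 0.0024] [0.6127 0.0365 0.245 ] [0.6082 0.0339 0.245 ]
FL [0.5081 0.0093 0.2547] [0.0009 0.0009] [0.5099 0.0104 0.245 ] [0.5152 0.0024 0.245 ]
FR [ 0.5429 -0.1337  0.2448] [0.0004 0.0004] [ 0.5426 -0.134   0.245 ] [ 0.543  -0.1332  0.245 ]
BR [ 0.6477 -0.1152  0.2399] [0.0001 0.0001] [ 0.6461 -0.1147  0.245 ] [ 0.6427 -0.111   0.245 ]
knob [ 0.4888 -0.0714  0.2439] [0.0006 0.0006]
post [ 0.4986 -0.1688  0.1254] [0.0011 0.0011]
sizes 0.1056293517609545 0.15145241749400887
yaw 0.21605873865640238 0.2202560361087299
origin [ 0.6071201  -0.04392634] 0.2185203115983689
knob [ 0.4861 -0.0708  0.244 ] [[316.3 176.7]] [[319.7 218.8]]
post [ 0.4897 -0.1519  0.129 ] [[339.7 196.9]] [[356.4 221. ]]
pivot [ 0.5434 -0.14    0.112 ] [[319.1 192.3]] [[348.7 195.8]]
```

Origin is (0.607, -0.044) and yaw 0.2185. The measured knob height (0.244), post height (0.125) and crown size all agree with the text. The tab is at about 0.3. I'll move to the post with the fingers open, so it ends up between them.

Call:
jog_arm --deltas "0.63 0.93 0 0 0 -0.1;0.63 0.93 0 0 0 -0.1;0.63 0.93 0 0 0 -0.1;0.63 0.93 0 0 0 -0.1;0.63 0.93 0 0 0 -0.1;0.63 0.93 0 0 0 -0.1;0.63 0.93 0 0 0 -0.1;0.63 0.93 0 0 0 -0.1;0.63 0.93 0 0 0 0;0.63 0.93 0 0 0 0;0.63 0.93 0 0 0 0;0.63 0.93 0 0 0 0;0.63 0.93 0 0 0 0;0.63 0.93 0 0 0 0;0.63 0.93 0 0 0 0;0.63 0.93 0 0 0 0;0.63 0.93 0 0 0 0;0.63 0.93 0 0 0 0;0.63 0.93 0 0 0 0;0.63 0.93 0 0 0 0" --gripper 1

```text
time: 2.65
eef_pos: [0.45, -0.2721, 0.2503]
tcp_rot: [0.994, 0.108, 0.0, 0.0]
contact_force: [0.1, -0.2, 0.0]
opening: 1.004
finger_force: 0.0
```

```bash
python3 - <<'E'
from h import *
import pickle
c=cam("wrist"); cv2.imwrite("pics/w1.png",c["color"]); pickle.dump(c,open("w1.pkl","wb")); st()
o=np.array([.6071,-.0439]);y=.2185;R=np.array([[np.cos(y),-np.sin(y)],[np.sin(y),np.cos(y)]])
for n,p in dict(knob=(-.124,0,.244),post0=(-.138,-.08,.142),post3=(-.1355,-.0963,.142),FR=(-.085,-.078,.245)).items():
    print(n,proj(c,np.r_[R@np.array(p[:2])+o,p[2]]).round(1))
E
```

```text
{'time': 2.7, 'qpos': [-0.7338, -0.0451, 1.9407, 0.002, 1.2463, 0.618], 'dq': [-0.0358, 0.0008, 0.002, -0.0254, -0.0024, -0.0674], 'joint_efforts': [-2.4216, -26.319, -29.3571, -0.301, -0.0907, 0.0447], 'eef_pos': [0.451, -0.2703, 0.2503], 'tcp_rot': [0.994, 0.109, 0.0006, -0.0008], 'contact_force': [-0.3132, 1.1427, -0.425], 'wrist_torque': [0.0504, -0.0061, 0.0193], 'finger_force': 0.0, 'opening': 1.0024}
knob [[-156.5  107.8]]
post0 [[134.5 131.7]]
post3 [[155.4 128.2]]
FR [[-10.4  -2.2]]
```

View pics/w1.png

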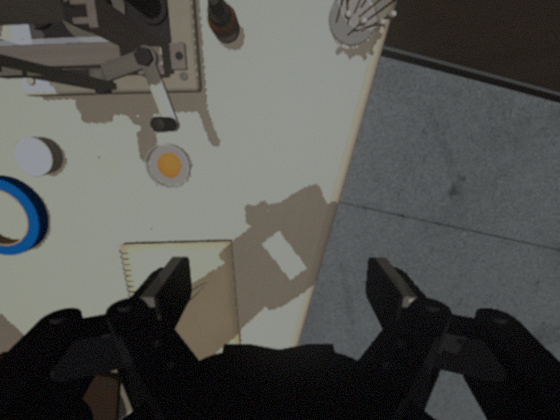

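The wrist view shows the post top at about (157,125), where (155,128) was predicted for tab 0.3, so the press pose is confirmed. The bottle at (225,20) stands behind and right of the post. Next I'll go over the post, descend, and swing it outward.

Call:
jog_arm --deltas "0.63 0.92 0 0 0 0;0.63 0.92 0 0 0 0;0.63 0.92 0 0 0 0;0.63 0.88 0 0 0 0;0 0 -1 0 0 0;0 0 -1 0 0 0;0 0 -1 0 0 0;0 0 -1 0 0 0;0 0 -1 0 0 0;0 0 -1 0 0 0;0 0 0 0 0 0;0.1 -0.3 0 0 0 0;0.1 -0.3 0 0 0 0;0.15 -0.3 0 0 0 0;0.2 -0.25 0 0 0 0;0.25 -0.2 0 0 0 0;0.3 -0.15 0 0 0 0;0.3 -0.1 0 0 0 0;0.1 -0.1 0 0 0 0;0 0 0 0 0 0"

```text
time: 5.2
eef_pos: [0.5299, -0.2347, 0.1301]
tcp_rot: [0.994, 0.108, -0.0, 0.0]
contact_force: [0.1, 0.4, 0.3]
opening: 1.001
finger_force: 0.2
```

```bash
python3 - <<'E'
from h import *
import pickle
c=cam("wrist"); cv2.imwrite("pics/w2.png",c["color"]); pickle.dump(c,open("w2.pkl","wb"))
s=cam("scene")["color"][110:260,225:425];t=cam("top")["color"][120:270,245:445]
cv2.imwrite("pics/c2.png",np.hstack([cv2.resize(c["color"][:,:],(400,300)),cv2.resize(t,(400,300),interpolation=2)])); st()
E
```

```text
{'time': 5.35, 'qpos': [-0.5921, 0.2068, 1.9066, -0.0005, 1.0277, 0.7621], 'dq': [-0.0011, -0.0006, -0.0002, -0.0008, 0.0017, -0.0016], 'joint_efforts': [-0.0682, -34.1661, -26.1058, -0.01, -0.0464, 0.0059], 'eef_pos': [0.5298, -0.2348, 0.1303], 'tcp_rot': [0.9941, 0.1082, 0.0001, 0.0003], 'contact_force': [-0.9587, 0.8508, -0.4037], 'wrist_torque': [0.0618, 0.0295, -0.0298], 'finger_force': 0.1102, 'opening': 1.0035}
```

View pics/c2.png

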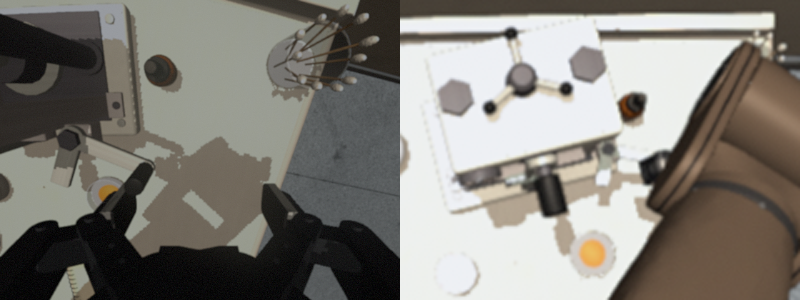

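The wrist view shows the tab pivot at (68,140) and the lever running out to the post at about (145,172). That is roughly 1.1 rad, so it is well aside. The bottle is untouched. Now I'll lift off and go above the knob.

Call:
jog_arm --deltas "0 0.2 0 0 0 0;0 0 1 0 0 0;0 0 1 0 0 0;0 0 1 0 0 0;0 0 1 0 0 0;0 0 1 0 0 0;0 0 1 0 0 0;-0.24 0.9 1 0 0 0;-0.24 0.9 1 0 0 0;-0.24 0.9 1 0 0 0;-0.24 0.9 0 0 0 0;-0.24 0.9 0 0 0 0;-0.24 0.9 0 0 0 0;-0.24 0.9 0 0 0 0;-0.24 0.9 0 0 0 0;-0.23 0.8 0 0 0 0;0 0 0 0 0 0"

```text
time: 7.48
eef_pos: [0.4866, -0.0696, 0.3104]
tcp_rot: [0.994, 0.109, 0.0, 0.0]
contact_force: [-0.9, 0.4, 0.2]
opening: 1.001
finger_force: 0.0
```

```bash
python3 - <<'E'
from h import *
import pickle
c=cam("wrist"); pickle.dump(c,open("w3.pkl","wb"))
t=cam("top")["color"][120:270,245:445]
cv2.imwrite("pics/w3.png",np.hstack([c["color"],cv2.resize(t,(240,420))[:, :]])); st()
o=np.array([.6071,-.0439]);y=.2185;R=np.array([[np.cos(y),-np.sin(y)],[np.sin(y),np.cos(y)]])
for n,p in dict(knob=(-.124,0,.244),kf=(-.142,0,.256),kb=(-.106,0,.256),FR=(-.085,-.078,.245),FL=(-.085,.078,.245),hub=(-.02,0,.273)).items():
    print(n,proj(c,np.r_[R@np.array(p[:2])+o,p[2]]).round(1))
E
```

```text
{'time': 7.575, 'qpos': [-0.3504, -0.1701, 1.9449, -0.0003, 1.3663, 1.0032], 'dq': [-0.0113, 0.0082, -0.0046, 0.002, 0.0009, -0.0007], 'joint_efforts': [0.3236, -23.4772, -29.9348, 0.0124, 0.0107, 0.003], 'eef_pos': [0.4869, -0.0706, 0.3104], 'tcp_rot': [0.9941, 0.1084, 0.0001, 0.0003], 'contact_force': [-0.6509, 0.3021, -0.992], 'wrist_torque': [0.015, -0.0467, -0.0018], 'finger_force': 0.0, 'opening': 0.9956}
knob [[279.2 232. ]]
kf [[279.3 264. ]]
kb [[279.3 211.7]]
FR [[400.3 175.6]]
FL [[158.1 175.5]]
hub [[279.8  54.3]]
```

View pics/w3.png

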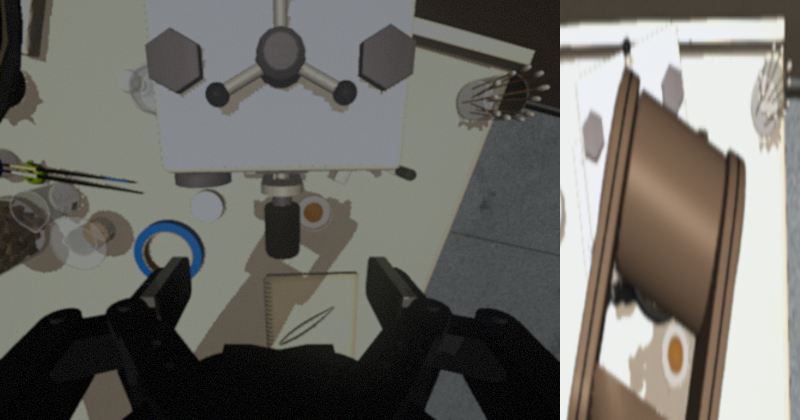

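The wrist view shows the knob spanning (282,205) to (282,258), and the fingers are centred at about 278, so I need roughly a 2 mm shift to -y. The crown corners at (165,170) and (402,170) agree with the pose to within 3 mm. Descend and grip.

Call:
jog_arm --deltas "0.05 -0.1 -0.9 0 0 0;0 0 -0.9 0 0 0;0 0 -0.9 0 0 0;0 0 -0.55 0 0 0;0 0 0 0 0 0"

```text
time: 8.2
eef_pos: [0.4872, -0.0725, 0.2438]
tcp_rot: [0.994, 0.108, -0.001, -0.001]
contact_force: [-0.9, -0.4, 0.9]
opening: 0.997
finger_force: 0.0
```

Call:
jog_arm --deltas "0 0 0 0 0 0;0 0 0 0 0 0;0 0 0 0 0 0;0 0 0 0 0 0;0 0 0 0 0 0;0 0 0 0 0 0" --gripper 0 --squeeze 30

```text
time: 8.95
eef_pos: [0.4881, -0.0728, 0.2459]
tcp_rot: [0.994, 0.108, 0.0, 0.0]
contact_force: [0.2, 0.3, 2.7]
opening: 0.271
finger_force: 29.6
```

The opening of 0.271 matches the 24 mm knob. Lift 60 mm.

Call:
jog_arm --deltas "0 0 0.1 0 0 0;0 0 0.2 0 0 0;0 0 0.3 0 0 0;0 0 0.3 0 0 0;0 0 0.3 0 0 0;0 0 0.3 0 0 0;0 0 0.3 0 0 0;0 0 0.3 0 0 0;0 0 0.3 0 0 0;0 0 0.3 0 0 0;0 0 0.2 0 0 0;0 0 0.1 0 0 0;0 0 0 0 0 0"

```text
time: 10.58
eef_pos: [0.4878, -0.0723, 0.3042]
tcp_rot: [0.994, 0.108, -0.0, -0.001]
contact_force: [4.4, 0.9, -8.1]
opening: 0.27
finger_force: 29.8
```

Call:
jog_arm --deltas "0 0 0.15 0 0 0;0 0 0.15 0 0 0;0 0 0.1 0 0 0;0 0 0.05 0 0 0;0 0 0 0 0 0"

```text
time: 11.2
eef_pos: [0.4878, -0.0724, 0.3136]
tcp_rot: [0.994, 0.108, -0.0, -0.0]
contact_force: [5.0, 0.6, -7.4]
opening: 0.266
finger_force: 29.9
```

Call:
jog_arm --deltas "0 0 0.08 0 0 0;0 0 0.07 0 0 0;0 0 0 0 0 0"

```text
time: 11.58
eef_pos: [0.4878, -0.0724, 0.3168]
tcp_rot: [0.994, 0.108, -0.0, -0.0]
contact_force: [4.7, 1.2, -8.3]
opening: 0.272
finger_force: 29.9
```

Call:
jog_arm --deltas "0 0 0.08 0 0 0;0 0 0.07 0 0 0;0 0 0 0 0 0"

```text
time: 11.95
eef_pos: [0.4878, -0.0725, 0.3199]
tcp_rot: [0.994, 0.108, -0.0, -0.0]
contact_force: [4.8, 1.5, -8.1]
opening: 0.266
finger_force: 29.9
```

Call:
jog_arm --deltas "0 0 0.07 0 0 0;0 0 0.06 0 0 0;0 0 0 0 0 0"

```text
time: 12.32
eef_pos: [0.4878, -0.0725, 0.3226]
tcp_rot: [0.994, 0.108, -0.0, -0.0]
contact_force: [4.6, 1.1, -7.5]
opening: 0.268
finger_force: 29.9
```

Call:
jog_arm --deltas "0 0 0.07 0 0 0;0 0 0.06 0 0 0;0 0 0 0 0 0"

```text
time: 12.7
eef_pos: [0.4878, -0.0725, 0.3251]
tcp_rot: [0.994, 0.108, -0.0, -0.0]
contact_force: [5.4, 0.4, -7.5]
opening: 0.27
finger_force: 29.9
```

Call:
jog_arm --deltas "0 0 0.07 0 0 0;0 0 0.06 0 0 0;0 0 0 0 0 0"

```text
time: 13.08
eef_pos: [0.4878, -0.0724, 0.3263]
tcp_rot: [0.994, 0.108, -0.0, -0.001]
contact_force: [6.9, 1.6, -11.8]
opening: 0.27
finger_force: 30.2
```

Call:
jog_arm --deltas "0 0 0.05 0 0 0;0 0 0 0 0 0"

```text
time: 13.32
eef_pos: [0.4877, -0.0724, 0.3264]
tcp_rot: [0.994, 0.108, -0.001, -0.001]
contact_force: [7.3, 1.3, -13.5]
opening: 0.27
finger_force: 30.3
```

The stop is felt at z 0.3263: the rise stalls and the force grows by about 5 N. Come down until the measured z is 8 mm below it (0.3183).

Call:
jog_arm --deltas "0 0 -0.12 0 0 0;0 0 -0.15 0 0 0;0 0 -0.15 0 0 0;0 0 -0.1 0 0 0;0 0 0 0 0 0;0 0 0 0 0 0"

```text
time: 14.08
eef_pos: [0.4879, -0.0726, 0.3184]
tcp_rot: [0.994, 0.108, 0.0, -0.0]
contact_force: [5.4, 1.6, -7.8]
opening: 0.27
finger_force: 30.9
```

Level with the mouth now. Lean the bar right along the arc, first half.

Call:
jog_arm --deltas "0.03 -0.136 0 0 0 0;0.03 -0.136 0 0 0 0;0.03 -0.136 -0.005 0 0 0;0.03 -0.136 -0.01 0 0 0;0.03 -0.136 -0.01 0 0 0;0.03 -0.136 -0.01 0 0 0;0.03 -0.136 -0.01 0 0 0;0 0 0 0 0 0"

```text
time: 15.08
eef_pos: [0.4921, -0.0907, 0.3176]
tcp_rot: [0.994, 0.108, 0.0, -0.002]
contact_force: [4.6, 2.4, -5.9]
opening: 0.267
finger_force: 30.4
```

Call:
jog_arm --deltas "0.03 -0.136 -0.015 0 0 0;0.03 -0.136 -0.015 0 0 0;0.03 -0.136 -0.018 0 0 0;0.03 -0.136 -0.02 0 0 0;0.03 -0.136 -0.02 0 0 0;0.03 -0.136 -0.022 0 0 0;0.03 -0.1 -0.025 0 0 0;0 0 0 0 0 0;0 0 0 0 0 0"

```text
time: 16.2
eef_pos: [0.4963, -0.1087, 0.3148]
tcp_rot: [0.994, 0.108, 0.0, -0.002]
contact_force: [5.8, 4.6, -6.6]
opening: 0.266
finger_force: 29.9
```

Call:
jog_arm --deltas "0.015 -0.075 -0.015 0 0 0;0 0 0 0 0 0;0 0 -0.1 0 0 0;0 0 -0.1 0 0 0;0 0 0 0 0 0"

```text
time: 16.82
eef_pos: [0.4967, -0.1102, 0.3104]
tcp_rot: [0.994, 0.108, 0.0, -0.002]
contact_force: [6.4, 4.2, -7.4]
opening: 0.267
finger_force: 29.8
```

Call:
jog_arm --deltas "-0.005 0.03 -0.08 0 0 0;-0.005 0.03 -0.08 0 0 0;0 0 0 0 0 0"

```text
time: 17.2
eef_pos: [0.4965, -0.1092, 0.3073]
tcp_rot: [0.994, 0.108, 0.0, -0.002]
contact_force: [5.9, 4.1, -7.4]
opening: 0.269
finger_force: 29.8
```

Call:
jog_arm --deltas "-0.005 0.025 -0.08 0 0 0;-0.005 0.025 -0.08 0 0 0;-0.005 0.025 -0.08 0 0 0;0 0.02 -0.06 0 0 0;0 0 0 0 0 0"

```text
time: 17.82
eef_pos: [0.4962, -0.1078, 0.3014]
tcp_rot: [0.994, 0.108, 0.0, -0.001]
contact_force: [6.0, 3.0, -6.3]
opening: 0.272
finger_force: 29.8
```

Call:
jog_arm --deltas "0 0 -0.06 0 0 0;0 0 -0.06 0 0 0;0 0 -0.04 0 0 0;0 0 0 0 0 0"

```text
time: 18.32
eef_pos: [0.4964, -0.1084, 0.3]
tcp_rot: [0.994, 0.108, 0.001, 0.0]
contact_force: [2.2, 3.0, 1.4]
opening: 0.268
finger_force: 30.7
```

The load has moved to the stud at z 0.300 (expected 0.2993), with a lean of about 0.178. Release.

Call:
jog_arm --deltas "0 0 0 0 0 0;0 0 0 0 0 0;0 0 0 0 0 0;0 0 0 0 0 0" --gripper 0.5

```text
time: 18.82
eef_pos: [0.4959, -0.1086, 0.2983]
tcp_rot: [0.994, 0.108, -0.0, 0.0]
contact_force: [0.6, -0.8, 0.6]
opening: 0.496
finger_force: 0.0
```

```bash
python3 - <<'E'
from h import *
c=cam("wrist")["color"]; s=cam("scene")["color"][100:270,225:395]
cv2.imwrite("pics/c4.png",np.hstack([cv2.resize(c,(400,300)),cv2.resize(s,(300,300),interpolation=2)])); st()
E
```

```text
{'time': 18.925, 'qpos': [-0.4154, -0.1243, 1.9263, -0.0003, 1.3398, 0.9388], 'dq': [0.0019, 0.0005, 0.0003, 0.0035, -0.0009, 0.0011], 'joint_efforts': [-0.0177, -24.8933, -29.8402, -0.0032, 0.0017, 0.0002], 'eef_pos': [0.496, -0.1085, 0.2983], 'tcp_rot': [0.9941, 0.1081, -0.0002, 0.0001], 'contact_force': [-0.1901, 0.2145, 1.007], 'wrist_torque': [-0.0078, -0.0077, -0.0299], 'finger_force': 0.0, 'opening': 0.498}
```

View pics/c4.png

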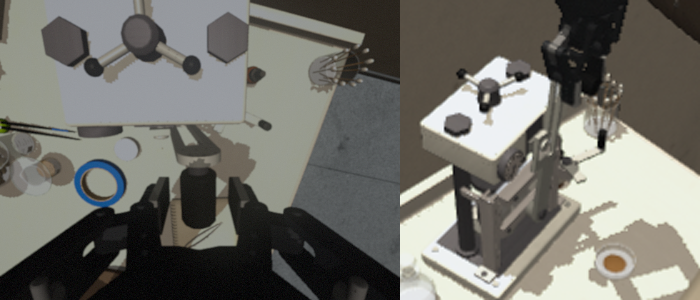

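The wrist view shows the knob at (198,195) still raised and clear between the open fingers. The scene view shows the bar leaning right with the guard up. Retreat straight up, then look again.

Call:
jog_arm --deltas "0 0 0.3 0 0 0;0 0 0.6 0 0 0;0 0 1 0 0 0;0 0 1 0 0 0;0 0 1 0 0 0;-0.5 -0.5 1 0 0 0;-0.5 -1 0 0 0 0;-0.5 -1 0 0 0 0;-0.5 -1 0 0 0 0;-0.5 -1 0 0 0 0;0 -1 0 0 0 0;0 -1 0 0 0 0;0 -1 0 0 0 0;0 -1 0 0 0 0;0 -1 0 0 0 0;0 -1 0 0 0 0;0 0 0 0 0 0;0 0 0 0 0 0"

```text
time: 21.18
eef_pos: [0.4461, -0.3183, 0.3964]
tcp_rot: [0.994, 0.108, -0.0, -0.0]
contact_force: [0.1, 0.0, -0.2]
opening: 0.501
finger_force: 0.0
```

```bash
python3 - <<'E'
from h import *
s=cam("scene")["color"][100:280,215:395]; t=cam("top")["color"][110:270,225:385]
cv2.imwrite("pics/c5.png",np.hstack([cv2.resize(i,(400,400),interpolation=2) for i in (s,t)])); st()
E
```

```text
{'time': 21.275, 'qpos': [-0.8044, -0.0719, 1.7033, 0.0003, 1.5101, 0.5489], 'dq': [0.002, -0.0028, 0.0008, -0.0011, 0.0002, -0.001], 'joint_efforts': [-0.194, -27.7036, -30.7881, -0.0048, -0.0041, 0.0002], 'eef_pos': [0.4461, -0.3179, 0.3966], 'tcp_rot': [0.9941, 0.1085, 0.0001, -0.0], 'contact_force': [0.4356, 0.3075, 1.1421], 'wrist_torque': [-0.0062, -0.0172, -0.0625], 'finger_force': 0.0, 'opening': 0.5023}
```

View pics/c5.png

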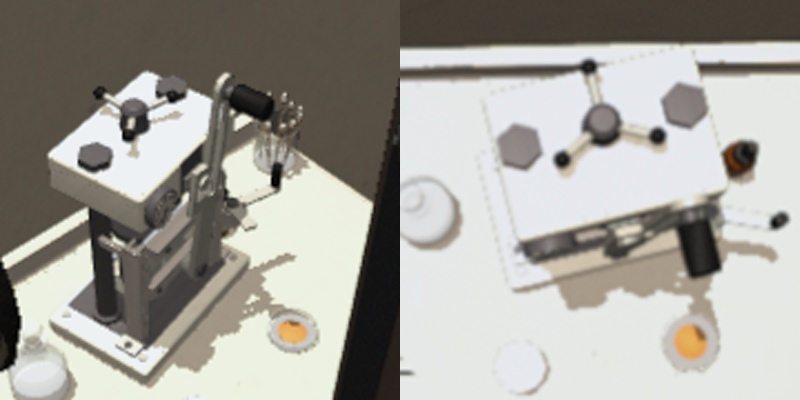

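The guard hangs raised with the bar leaning right, and the knob is at about (252,97) in the scene crop. The stud is in the notch, the tab lever points well outward (post at (780,220) in the top crop), and the dish, tin, bottle and flask are where they were. Handing in.

```bash
python3 -c "
from plant import ctrl; print(ctrl.sign_off())"
```

```text
the job is handed in; nothing more can be done
None
```

The press is open for loading and handed in at about 21 s: the tab is turned to about 1.1 rad, the guard hangs by itself on the stud with the bar leaning about 0.18 rad, and nothing around the press moved.

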